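# Press the stand kit back into its foam insert

## Task

The class is over: put the stand kit back into its foam insert. Press the caliper, the bench clamp and the boss head each fully home and level in the cutout of its own shape, and let go; the caliper was dropped across the insert and lies over other cutouts. Leave the beaker, the dropper bottle and the porcelain dish standing where they are.

Things in the scene. Friction and masses are not known exactly. Their poses are not given: they have to be found in the camera images.
- foam_insert: Fixed tray (214 x 252 mm over its 31 mm high rim) filled with charcoal foam, 202 (x) x 240 (y) mm, foam top 36 mm above the bench. Origin: centre of the underside. Three cutouts with lighter floors copy the pieces' plan outlines with 1.5 mm play all round; mouths chamfered 4 mm wide, 5 deep. Springy foam ribs grip the piece's flanks by its origin: pressing it home takes about 10 to 20 N.
- caliper_seat (a point): Where the caliper's origin lies, and its axes point, when home: floor of its cutout, 8 mm below the foam top (28 mm above the bench); beam and jaws are then flush with the foam, the housing stands 9 mm proud. Two 32 mm long ribs, facing along x, press 1.5 mm into the flanks: laid in, the piece stops on them a few mm above the floor; press down above the origin.
- clamp_seat (a point): The same for the bench clamp: floor of its cutout, 12 mm below the foam top (24 mm above the bench). Ribs on both flanks of the spine, as in caliper_seat. At home the clamp stands 10 mm proud of the foam.
- boss_seat (a point): The same for the boss head: floor of its cutout, 16 mm below the foam top (20 mm above the bench). Ribs on both flanks of the body, as in caliper_seat. At home it stands 14 mm proud of the foam.
- caliper: Closed rigid steel caliper, about 160 g, lying skewed on the foam, blank display up. Origin: on its flat underside below the slider housing; z up, y along the beam to its free end. Outline (mm): grey housing x -14..14, y -26..36, 17 high (grasp here, across x); beam x -7..7, y 36..110, large jaws x 7..48, y -48..-26, small jaws x -26..-7, y -48..-32, all 8 high.
- bench_clamp: Grey C-shaped table clamp, rigid, about 260 g, 22 mm high, flat on the bench left or right of the insert. Origin: on its underside, middle of the spine; z up. Outline (mm): spine x -9..9, y -45..45 (grasp here, across x); arms x 9..55 at y 27..45 and y -45..-27; 10 mm spindle at x 42 through the lower arm, its foot x 32..52, y -5..1, its knob x 31..53, y -80..-62.
- boss_head: Aluminium boss head (rod clamp), rigid, about 200 g, flat on the bench on the insert's other side. Origin: on its underside; z up. Outline (mm): body x -16..16, y -26..42, 30 high, groove at y 18..34 (21 high); grasp at the origin, across x. Two fixed thumb screws, 8 mm shanks: one at y 30, head x 30..40, y 20..40; one at x 0, head x -10..10, y -48..-38.
- beaker: Bystander: glass beaker, 51 mm across, 68 mm high, origin at the centre of its underside. Leave it alone.
- dropper_bottle: Bystander: small amber bottle with a rubber bulb cap, 35 mm across, 102 mm high, origin at the centre of its underside. Leave it alone.
- dish: Bystander: white porcelain dish, 87 mm across, 30 mm high, origin at the centre of its underside. Leave it alone.

How it is judged (in metres and radians):
At the end, for the whole second after the job is handed in: The caliper, the bench clamp and the boss head each lie at rest in their own cutouts: underside within 2 mm of the cutout's floor, within 3 mm of the seat sideways, turned like the seat within 0.06 rad and level within 0.03 rad (z of caliper in the frame of caliper_seat below 0.002 m and x of caliper in the frame of caliper_seat between -0.003 and 0.003 m and y of caliper in the frame of caliper_seat between -0.003 and 0.003 m and angle between the x axis of caliper and the x axis of caliper_seat, either way round below 0.06 rad and angle between each of caliper, bench_clamp, boss_head's own z axis and vertical below 0.03 rad and linear speed of each of caliper, bench_clamp, boss_head below 0.02 m/s and z of bench_clamp in the frame of clamp_seat below 0.002 m and x of bench_clamp in the frame of clamp_seat between -0.003 and 0.003 m and y of bench_clamp in the frame of clamp_seat between -0.003 and 0.003 m and angle between the x axis of bench_clamp and the x axis of clamp_seat, either way round below 0.06 rad and z of boss_head in the frame of boss_seat below 0.002 m and x of boss_head in the frame of boss_seat between -0.003 and 0.003 m and y of boss_head in the frame of boss_seat between -0.003 and 0.003 m and angle between the x axis of boss_head and the x axis of boss_seat, either way round below 0.06 rad); the robot touches nothing.
It fails at once if the glass beaker was shifted more than 20 mm or tipped (distance of beaker from where it was at the start of the episode above 0.02 m or angle between beaker's own z axis and vertical above 0.3 rad).
It fails at once if the dropper bottle was shifted more than 20 mm or tipped (distance of dropper_bottle from where it was at the start of the episode above 0.02 m or angle between dropper_bottle's own z axis and vertical above 0.3 rad).
It fails at once if the porcelain dish was shifted more than 20 mm or tipped (distance of dish from where it was at the start of the episode above 0.02 m or angle between dish's own z axis and vertical above 0.3 rad).
It also fails if it takes over 72 s, if anything falls off the work surface, if the arm or the gripper's body presses on something with over 40 N, if the wrist force passes 120 N, or if a joint passes its speed limit or range.

## Robot

A 6-joint arm with a two-finger parallel gripper is mounted at the origin on a cart in front of the work surface, level with it; the furniture and walls round the work are solid. World frame = base frame: x ahead of the robot, y to its left, z up, the work surface at z = 0. Lengths are in mm, angles in rad, forces in N, time in s.
With the tool pointing down it reaches from about 275 to 1000 mm from the base axis. Payload 8.4 kg.
Tool frame: the origin (TCP) lies midway between the tips of the shut fingers; the grasp point (between the pads) lies 19 mm behind it; z points along the fingers, y is the direction in which the jaws open and shut (so a half turn about z gives the same grasp; the last joint's range is limited). The gripper opens to 85 mm and grips with 20 to 120 N. Pads are 22 mm wide; open, the fingers measure 114 mm over their backs; the gripper's body (76 mm by 85 mm) begins 54 mm behind the grasp point. The pads swing forward as they close: fully open they stand 13 mm farther back than shut.
Start: joints at [-1.191, 0.353, 1.633, -0, 1.155, -0.002], TCP at [232.868, -580, 231.281] pointing down, gripper open.
Joint ranges: [-2.63, 2.63], [-0.92, 2.1], [0.06, 2.66], [-1.3, 4.44], [0, 2.69], [-3.02, 3.02]. Speed limits (rad/s): [2.22, 2.22, 2.79, 3.14, 3.14, 3.14].

## Interface

Orientations are given as a unit quaternion [w, x, y, z].
In Python, from cell import * gives the robot as it stands.
- The arm moves only by the tool play_rows, never from a script. Its argument "steps" is text: rows parted by semicolons, each of 5 numbers parted by spaces: the gripper command: -1 is shut, 1 is fully open, values between are in proportion, then the shift along the tool's x, y, z scaled (see below), then the turn about the tool's z scaled (see below). A call has 1 to 12 rows; each row is the pose to reach, as a shift and turn from the pose commanded when the call began, along the tool's axes at that moment, turning the shorter way round; what a row does not reach only later rows make up. The controller multiplies each number of a shift by 25 cm and each number of a turn by 180 degrees. A row lasts 1/12 s, in which the tool goes at most 41.7 mm and 7.16 degrees, less where a joint would pass 70% of its speed; a pose out of reach is approached as far as the arm can. A call with a number of a shift or a turn outside -1 to 1 is refused whole. A call with a gripper value outside its range is refused whole. The fingers move at their own pace and stop on an object; "newtons" is the grip in N (left out, the last holds). Time passes only in rows, so rows that repeat a pose let the fingers close. It gives the time, the measured TCP pose, the force and the opening at its end, in the units of the state.
- get_obs(): the state, without advancing time (a new reading comes with each control period).
- get_image(name): name is "scene" or "top" or "wrist"; returns the picture (400x640x3 uint8, blue, green, red); there is no depth.
- camera_info(name): a dict with "camera_matrix" (3x3 intrinsics, pixels), "R" (3x3) and "t" (3): a world point X has camera coordinates R X + t; the wrist camera has in their place "tool_from_camera" (4x4, takes a point from camera to tool coordinates, whose origin is the TCP and whose axes are the flange's). Camera axes: x right, y down, z forward; pixel columns grow to the right and rows downward; lengths in mm; the calibration is good to about 2 mm. A picture is of the moment at which its call begins: read the wrist's pose just before it. camera_info takes no time and is no camera call.
- hand_in(): hands the job in, once; it reports no verdict.
The state is a dict: "t": time; "joint_pos": joint angles; "qvel": joint speeds; "joint_efforts": joint torques, N m; "ee_pos": TCP position; "ee_rot": TCP orientation; "contact_force": force on the tool from outside, world axes, zero at the start; "ft_torque": the same for the moment, N m; "gripper_width": finger opening in mm.
Only numpy, scipy, OpenCV 4.12 (cv2) and the standard library are available. Lean on these libraries where they do the work, as an engineer would, in place of code of your own. Each camera call takes 0.05 s, during which the arm holds its last target. There are 200 camera calls.

## Working session

There is one attempt and no reset: what is moved stays moved. The work goes in short steps, Python scripts to look and compute and a tool call to move; the robot and the scene stay as the last step left them, time stands still between calls to the robot, and variables do not carry over. Pictures are saved under pics/ and viewed, about 8 in all and at most 12, crops included, and the job is handed in when it is done.

Besides the shell and the picture viewer there is one more tool, called after "Call:" as name(argument=value, ...) on one line, values as JSON. play_rows: Moves the arm, as the interface text tells. Shifts and turns lie within -1 to 1; 1 stands for 25 cm of shift or 180 degrees of turn. Its arguments: {"type":"object","properties":{"steps":{"type":"string"},"newtons":{"type":"number"}},"required":["steps"]}

```bash
mkdir -p pics; ls
python3 - <<'E'
from cell import *
import cv2
o=get_obs();print({k:o[k] for k in('t','ee_pos','ee_rot','gripper_width','joint_pos')})
for n in('top','scene','wrist'):
    print(n,camera_info(n))
for n in('top','scene'):
    cv2.imwrite(f'pics/{n}0.png',get_image(n))
E
```

```text
pics
{'t': 0.0, 'ee_pos': array([ 232.69332334, -579.53451589,  230.53884996]), 'ee_rot': array([-6.95473448e-04,  9.81834789e-01,  1.89736524e-01, -1.21590046e-04]), 'gripper_width': 85.56644998696343, 'joint_pos': array([-1.19139619e+00,  3.53651660e-01,  1.63418235e+00,  2.38067219e-05,
        1.15517052e+00, -2.39716810e-03])}
top {'camera_matrix': array([[489.90220206,   0.        , 325.84318811],
       [  0.        , 489.90220206, 194.19353774],
       [  0.        ,   0.        ,   1.        ]]), 'R': array([[ 0.01991043, -0.99979434, -0.00385446],
       [-0.99713008, -0.01957542, -0.07313279],
       [ 0.07304229,  0.00529951, -0.99731476]]), 't': array([  30.21967971,  522.86237283, 1443.35709168])}
scene {'camera_matrix': array([[472.35910131,   0.        , 323.4844647 ],
       [  0.        , 472.35910131, 198.16731052],
       [  0.        ,   0.        ,   1.        ]]), 'R': array([[ 0.62589175, -0.77947132, -0.02615281],
       [-0.32903733, -0.23350719, -0.91499116],
       [ 0.7071025 ,  0.58129068, -0.40262538]]), 't': array([-304.00754074,  220.67728199, 1200.90032097])}
wrist {'camera_matrix': array([[326.80571424,   0.        , 326.63098042],
       [  0.        , 326.80571424, 198.93875246],
       [  0.        ,   0.        ,   1.        ]]), 'tool_from_camera': array([[-6.52041601e-04, -9.49088645e-01, -3.15008443e-01,
         7.94840110e+01],
       [ 9.99999231e-01, -9.51067372e-04,  7.95553733e-04,
         6.25268314e-01],
       [-1.05464527e-03, -3.15007682e-01,  9.49088535e-01,
        -1.43287692e+02],
       [ 0.00000000e+00,  0.00000000e+00,  0.00000000e+00,
         1.00000000e+00]])}
```

View pics/top0.png

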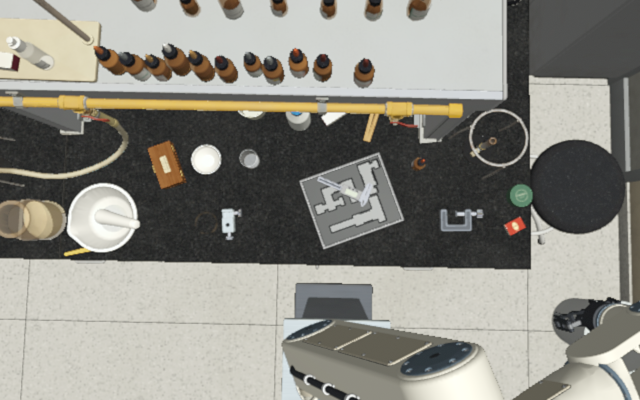

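View pics/scene0.png

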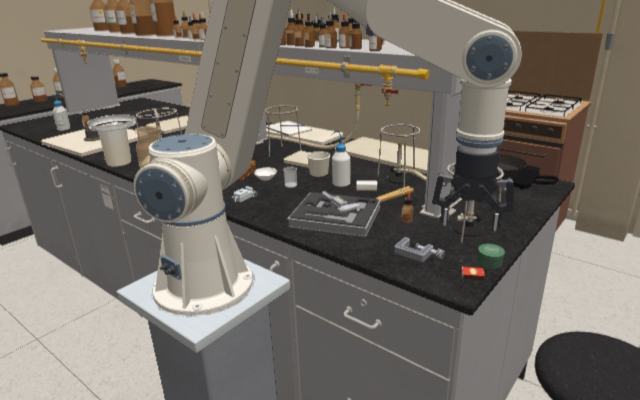

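```bash
cat > h.py <<'E'
from cell import *
import numpy as np, cv2
from scipy.spatial.transform import Rotation as Rn
def rot(q): return Rn.from_quat([q[1],q[2],q[3],q[0]])
def cam(name,obs=None):
    """K, world_R_cam, cam origin in world"""
    c=camera_info(name);K=c['camera_matrix']
    if name!='wrist': return K,c['R'].T,-c['R'].T@c['t']
    T=c['tool_from_camera'];R=rot(obs['ee_rot']).as_matrix()
    return K,R@T[:3,:3],R@T[:3,3]+obs['ee_pos']
def cast(px,z,C):
    K,R,o=C;px=np.atleast_2d(np.asarray(px,float))
    d=(R@np.linalg.inv(K)@np.c_[px,np.ones(len(px))].T).T
    return o[:2]+d[:,:2]*((z-o[2])/d[:,2])[:,None]
def proj(X,C):
    K,R,o=C;p=(K@R.T@(np.atleast_2d(X)-o).T).T
    return p[:,:2]/p[:,2:]
def rectify(img,C,z,cx,cy,w,h,s):
    """view from above: x up, y left; s px/mm, centred on cx,cy, w (y) x h (x) mm"""
    corners=np.array([[cx+h/2,cy+w/2,z],[cx+h/2,cy-w/2,z],[cx-h/2,cy-w/2,z],[cx-h/2,cy+w/2,z]])
    src=proj(corners,C).astype(np.float32)
    dst=np.float32([[0,0],[w*s,0],[w*s,h*s],[0,h*s]])
    return cv2.warpPerspective(img,cv2.getPerspectiveTransform(src,dst),(int(w*s),int(h*s)))
def tool(o):
    R=rot(o['ee_rot']).as_matrix();return R
def yaw(o):
    "world angle of tool x axis"
    R=tool(o);return np.arctan2(R[1,0],R[0,0])
def rows(dst,dyaw=0,o=None):
    "scaled row numbers from the present pose to TCP dst (mm), turning tool so its x-axis world angle grows by dyaw (tool z down -> tool turn = -dyaw)"
    o=o or get_obs();d=tool(o).T@(np.asarray(dst,float)-o['ee_pos'])
    return np.round(np.r_[d/250,-dyaw/np.pi],4)
E
python3 - <<'E'
from h import *
C=cam('top');o=get_obs()
for n,p,z in [('clamp',(460,220),10),('insert',(352,200),36),('boss',(230,222),15),('beaker',(250,158),30),('dish',(206,159),15),('bottle',(419,162),60),('shelf edge',(352,100),400)]:
    print(n,cast(p,z,C).round())
print('yaw',np.degrees(yaw(o)),tool(o).round(3))
print(rows([400,0,330],np.radians(0),o))
E
```

```text
clamp [[ 453. -362.]]
insert [[505. -37.]]
boss [[434. 325.]]
beaker [[625. 269.]]
dish [[622. 404.]]
bottle [[ 619. -229.]]
shelf edge [[707. -16.]]
yaw 21.875421889870907 [[ 0.928  0.373 -0.   ]
 [ 0.373 -0.928  0.001]
 [ 0.    -0.001 -1.   ]]
[ 1.4847 -1.9027 -0.3952 -0.    ]
```

Call:
play_rows(steps="1 0.948 -0.826 -0.28 0.1215;1 0.948 -0.826 -0.28 0.1215;1 0.948 -0.826 -0.28 0.1215;1 0.948 -0.826 -0.28 0.1215;1 0.948 -0.826 -0.28 0.1215;1 0.948 -0.826 -0.28 0.1215;1 0.948 -0.826 -0.28 0.1215;1 0.948 -0.826 -0.28 0.1215;1 0.948 -0.826 -0.28 0.1215;1 0.948 -0.826 -0.28 0.1215;1 0.948 -0.826 -0.28 0.1215")

```text
t: 1.02
ee_pos: [375.7, -300.2, 301.1]
ee_rot: [0.0, 1.0, 0.0, -0.0]
contact_force: [-0.3, -0.0, 0.5]
gripper_width: 85.2
```

Call:
play_rows(steps="1 0.576 -0.999 0 0;1 0.576 -0.999 0 0;1 0.576 -0.999 0 0;1 0.576 -0.999 0 0;1 0.576 -0.999 0 0;1 0.576 -0.999 0 0;1 0.576 -0.999 0 0;1 0.576 -0.999 0 0;1 0.576 -0.999 0 0;1 0.576 -0.999 0 0")

```text
t: 1.85
ee_pos: [519.4, -51.5, 300.5]
ee_rot: [0.0, 1.0, -0.0, -0.001]
contact_force: [0.3, -1.1, 0.3]
gripper_width: 85.0
```

Run:
```python
from h import *
o=get_obs();im=get_image('wrist');cv2.imwrite('pics/w1.png',im)
C=cam('wrist',o)
np.savez('w1.npz',im=im,**{k:o[k] for k in('ee_pos','ee_rot')})
print(o['ee_pos'],o['t'])
for z in(0,36): print(cast([[0,0],[639,0],[0,399],[639,399]],z,C).round())
```

```text
[519.41963976 -51.47068012 300.52522786] 1.85
[[ 701.  335.]
 [ 701. -425.]
 [  74.  534.]
 [  71. -615.]]
[[ 693.  303.]
 [ 693. -395.]
 [ 117.  486.]
 [ 114. -570.]]
```

View pics/w1.png

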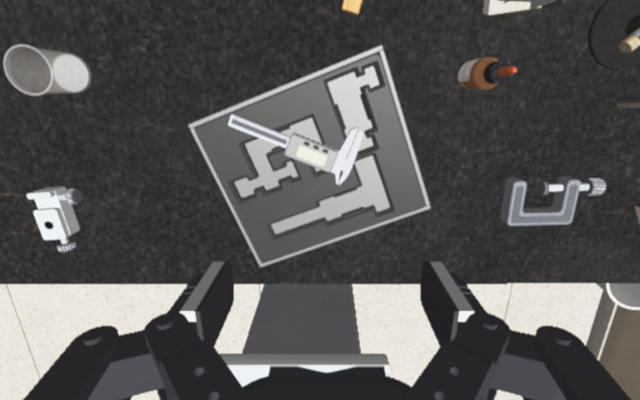

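Run:
```python
from h import *
d=np.load('w1.npz');C=cam('wrist',d)
r=rectify(d['im'],C,36,505,-37,290,230,2.7)
cv2.imwrite('pics/r1.png',r);print(r.shape)
```

```text
(621, 783, 3)
```

View pics/r1.png

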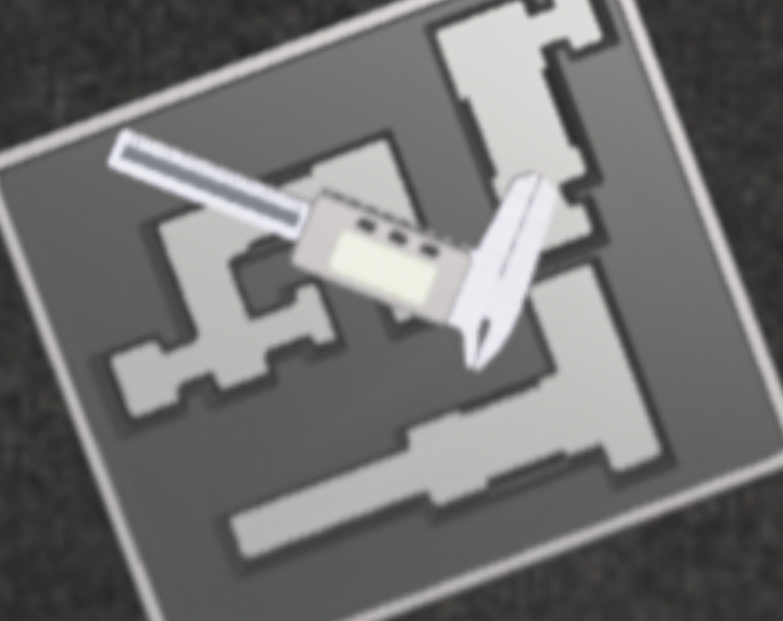

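```bash
cat >> h.py <<'E'
def seatimg(img,C,pose,z,L=110,s=4):
    "warp plane z into piece frame: column = (x+L)*s, row=(y+L)*s"
    x,y,a=pose;c,sn=np.cos(a),np.sin(a)
    loc=np.array([[-L,-L],[L,-L],[L,L],[-L,L]],float)
    W=np.c_[x+c*loc[:,0]-sn*loc[:,1],y+sn*loc[:,0]+c*loc[:,1],np.full(4,z)]
    H=cv2.getPerspectiveTransform(proj(W,C).astype(np.float32),((loc+L)*s).astype(np.float32))
    g=cv2.cvtColor(img,cv2.COLOR_BGR2GRAY).astype(np.float32)
    return cv2.warpPerspective(g,H,(2*L*s,2*L*s),flags=cv2.INTER_CUBIC)
def edge(g,axis,e,b0,b1,sign,w=5,L=110,s=4):
    "edge of a band b0..b1 near e along axis; sign +1: brighter at larger coordinate. Returns offset from e and strength"
    i0,i1=int((min(b0,b1)+L)*s),int((max(b0,b1)+L)*s)
    p=g[i0:i1].mean(0) if axis=='x' else g[:,i0:i1].mean(1)
    p=cv2.GaussianBlur(p.reshape(1,-1),(0,0),3).ravel()
    d=np.gradient(p)*sign;k0=int((e-w+L)*s);k1=int((e+w+L)*s)
    k=k0+int(np.argmax(d[k0:k1]));den=d[k-1]-2*d[k]+d[k+1]
    k2=k+(0.5*(d[k-1]-d[k+1])/den if den else 0)
    return round((k2+.5)/s-L-e,2),round(float(d[k]),1)
E
python3 - <<'E'
from h import *
d=np.load('w1.npz');C=cam('wrist',d);im=d['im']
print('cam',C[2].round(), 'joints',get_obs()['joint_pos'].round(3))
# tray yaw from rim
hsv=cv2.cvtColor(im,cv2.COLOR_BGR2GRAY)
R=np.radians
def rep(name,pose,edges):
    print(name)
    for lab,z,axis,e,b0,b1,s in edges:
        g=seatimg(im,C,pose,z); print('  ',lab,axis,e,edge(g,axis,e,b0,b1,s))
cs=(459.6,-82.7,R(20))
rep('cal seat',cs,[('beamL',28,'x',-8.5,45,70,1),('beamL2',28,'x',-8.5,75,105,1),('beamR',31,'x',8.5,45,70,-1),('beamR2',31,'x',8.5,75,105,-1),('end',28,'y',111.5-3,-5,5,-1),
 ('housL',28,'x',-15.5,20,34,1),('housR',31,'x',15.5,20,34,-1),('housend',28,'y',37.5,-14,-10,-1),('housend2',28,'y',37.5,10,14,-1),('jawtip',31,'x',49.5,-45,-30,-1),('jawbot',28,'y',-49.5,0,40,1),('jawtop',28,'y',-24.5,22,42,-1),('small',28,'x',-27.5,-45,-35,1)])
bs=(572,-85,R(-70))
rep('boss seat',bs,[('L',20,'x',-17.5,24,40,1),('R',20,'x',17.5,-24,-18,-1),('Ltop',20,'x',-17.5,20,40,1),('top',20,'y',43.5,-14,8,-1),('top31',31,'y',43.5,-14,8,-1),('bot',20,'y',-27.5,8,15,1),('screwR',20,'x',41.5,22,38,-1),('screwLo',20,'y',18.5,31,39,1),('screwend',20,'y',-49.5,-5,8,1)])
ks=(542,2.4,R(-160))
rep('clamp seat',ks,[('sp-',24,'x',-10.5,-42,-20,1),('sp-31',31,'x',-10.5,-42,-20,1),('spY+',24,'y',46.5,-8,40,-1),('spY-',31,'y',-46.5,-8,7,1),('spY-24',24,'y',-46.5,-8,7,1),('in',24,'x',10.5,-24,-18,-1),('knobend',31,'y',-81.5,33,51,1),('knobend24',24,'y',-81.5,33,51,1),('knobx',24,'x',54.5,-78,-64,-1),('knobx-',24,'x',29.5,-78,-64,1),('arm-',24,'y',-25.5,12,30,-1)])
cc=(526,-40,R(-24))
rep('caliper',cc,[('hL',53,'x',-14,-20,30,1),('hR',53,'x',14,-20,30,-1),('hR-',53,'x',14,-20,30,1),('hend',53,'y',36,-12,12,-1),('beamL',44,'x',-7,45,70,1),('beamL2',44,'x',-7,80,108,1),('beamR',44,'x',7,45,70,-1),('beamR2',44,'x',7,80,108,-1),('end',44,'y',106,-5,5,-1),('jawbot',44,'y',-48,0,30,1),('jawtip',44,'x',48,-46,-30,-1),('small',44,'x',-26,-45,-36,1)])
E
```

```text
cam [599. -53. 444.] joints [-1.020e-01  1.290e-01  1.769e+00 -1.000e-03  1.245e+00  1.470e+00]
cal seat
   beamL x -8.5 (np.float32(-3.07), 8.1)
   beamL2 x -8.5 (np.float32(-3.57), 8.0)
   beamR x 8.5 (np.float32(-2.5), 7.7)
   beamR2 x 8.5 (np.float32(-2.96), 7.6)
   end y 108.5 (np.float32(-3.8), 0.1)
   housL x -15.5 (np.float32(-2.61), 8.2)
   housR x 15.5 (np.float32(-2.03), 8.1)
   housend y 37.5 (np.float32(1.31), 5.4)
   housend2 y 37.5 (np.float32(1.2), 5.1)
   jawtip x 49.5 (np.float32(-0.96), 9.7)
   jawbot y -49.5 (np.float32(1.08), 10.8)
   jawtop y -24.5 (np.float32(1.96), 9.9)
   small x -27.5 (np.float32(-1.7), 8.6)
boss seat
   L x -17.5 (np.float32(0.17), 11.7)
   R x 17.5 (np.float32(1.51), 12.5)
   Ltop x -17.5 (np.float32(0.2), 11.7)
   top y 43.5 (np.float32(2.49), 12.4)
   top31 y 43.5 (np.float32(2.26), 12.6)
   bot y -27.5 (np.float32(1.87), 11.3)
   screwR x 41.5 (np.float32(0.86), 13.9)
   screwLo y 18.5 (np.float32(2.33), 12.1)
   screwend y -49.5 (np.float32(1.59), 11.1)
clamp seat
   sp- x -10.5 (np.float32(0.03), 5.5)
   sp-31 x -10.5 (np.float32(-0.4
[... 153 characters left out ...]
oat32(-0.72), 6.7)
   knobend y -81.5 (np.float32(-0.02), 9.5)
   knobend24 y -81.5 (np.float32(-2.62), 9.4)
   knobx x 54.5 (np.float32(0.73), 8.2)
   knobx- x 29.5 (np.float32(1.23), 7.9)
   arm- y -25.5 (np.float32(-3.99), 9.4)
caliper
   hL x -14 (np.float32(-0.95), 7.0)
   hR x 14 (np.float32(-1.82), 4.1)
   hR- x 14 (np.float32(-4.57), 2.3)
   hend y 36 (np.float32(-1.25), 2.5)
   beamL x -7 (np.float32(-3.59), 4.6)
   beamL2 x -7 (np.float32(-4.86), 11.3)
   beamR x 7 (np.float32(-2.72), 9.2)
   beamR2 x 7 (np.float32(-3.96), 9.6)
   end y 106 (np.float32(-2.81), 0.8)
   jawbot y -48 (np.float32(1.33), 9.3)
   jawtip x 48 (np.float32(-1.94), 3.2)
   small x -26 (np.float32(0.71), 6.9)
```

```bash
cat >> h.py <<'E'
def fit(im,C,pose,edges,n=3,verbose=True,w=5,fixyaw=False):
    "edges: (z,axis,e,b0,b1,sign); least squares of the measured edge offsets"
    x,y,a=pose
    for it in range(n):
        A=[];B=[]
        for z,ax,e,b0,b1,s in edges:
            off,st=edge(seatimg(im,C,(x,y,a),z,L=120),ax,e,b0,b1,s,w=w,L=120)
            b=(b0+b1)/2;q=0 if fixyaw else 1
            A.append([1,0,-b*q/50] if ax=='x' else [0,1,b*q/50]);B.append(off)
        A=np.array(A);B=np.array(B,float)
        p=np.linalg.lstsq(A,B,rcond=None)[0];res=B-A@p
        c,s_=np.cos(a),np.sin(a)
        x+=c*p[0]-s_*p[1];y+=s_*p[0]+c*p[1];a+=p[2]/50
    if verbose: print('   res',res.round(1))
    return np.array([x,y,a])
CALS=[(28,'x',-8.5,45,70,1),(28,'x',-8.5,75,105,1),(31,'x',8.5,45,70,-1),(31,'x',8.5,75,105,-1),(28,'y',111.5,-5,5,-1),(28,'x',-15.5,20,34,1),(31,'x',15.5,20,34,-1),(28,'y',37.5,-14,-10,-1),(28,'y',37.5,10,14,-1),(31,'x',49.5,-45,-30,-1),(28,'y',-49.5,0,40,1),(28,'y',-24.5,22,42,-1),(28,'x',-27.5,-45,-35,1)]
BOSS=[(20,'x',-17.5,22,40,1),(20,'x',17.5,-24,-18,-1),(20,'y',43.5,-14,8,-1),(20,'y',-27.5,8,15,1),(20,'x',41.5,22,38,-1),(20,'y',18.5,31,39,1),(20,'y',-49.5,-5,8,1)]
CLAS=[(24,'x',-10.5,-42,-20,1),(24,'y',46.5,-8,15,-1),(31,'y',-46.5,-8,7,1),(24,'x',10.5,-24,-18,-1),(31,'y',-81.5,33,51,1),(24,'x',54.5,-78,-64,-1),(24,'x',29.5,-78,-64,1),(24,'y',-25.5,12,30,-1)]
CAL=[(53,'x',-14,-20,30,1),(44,'x',-7,45,70,1),(44,'x',-7,80,106,1),(44,'x',7,45,70,-1),(44,'x',7,80,106,-1),(44,'y',110,-5,5,-1),(44,'y',-48,5,30,1),(44,'x',-26,-44,-37,1)]
E
python3 - <<'E'
from h import *
d=np.load('w1.npz');C=cam('wrist',d);im=d['im'];R=np.radians
for n,p,e in [('cs',(459.6,-82.7,R(20)),CALS),('bs',(572,-85,R(-70)),BOSS),('ks',(542,2.4,R(-160)),CLAS),('cal',(526,-40,R(-25.5)),CAL)]:
    q=fit(im,C,p,e,4);print(n,q[:2].round(1),np.degrees(q[2]).round(2))
E
```

```text
res [-0.3 -0.3  0.3  0.3  0.2 -0.3  0.3  0.1  0.1  0.4 -0.5  0.2 -0.4]
cs [457.3 -82.2] 20.84
   res [-0.4  0.2  0.6 -0.2  0.2 -0.1 -0.3]
bs [574.2 -85.3] -69.14
   res [-0.1 -0.5  1.3  0.2  1.3 -0.3  0.1 -2.1]
ks [542.    5.1] -158.4
   res [-3.2  1.  -2.4 -3.9  5.2  2.4 -2.4  3.2]
cal [529.3 -36. ] -27.66
```

Run:
```python
from h import *
d=np.load('w1.npz');C=cam('wrist',d);im=d['im'];R=np.radians
q=fit(im,C,(525.2,-38.8,R(-22.1)),CAL,4,w=2.5);print('cal',q[:2].round(1),np.degrees(q[2]).round(2))
q=fit(im,C,(542,5.1,R(-159.15)),[CLAS[i] for i in(0,1,3,4,5,6)],4,fixyaw=True);print('ks',q)
g=seatimg(im,C,(q[0],q[1],q[2]),24)
c=seatimg(im,C,(525.2,-38.8,R(-22.1)),44)
cv2.imwrite('pics/s2.png',cv2.resize(np.vstack([g[120:720,100:],]),None,fx=.8,fy=.8) if 0 else cv2.resize(np.hstack([g,c]),None,fx=.45,fy=.45))
```

```text
res [ 0.2 -0.6 -0.4  0.4  0.5  0.2 -0.2 -0.1]
cal [525.7 -38.5] -21.82
   res [-0.3 -1.2 -0.2  1.2  0.   0.4]
ks [541.65995403   4.19468585  -2.7776915 ][ WARN:0@0.439] global loadsave.cpp:1063 imwrite_ Unsupported depth image for selected encoder is fallbacked to CV_8U.
```

View pics/s2.png

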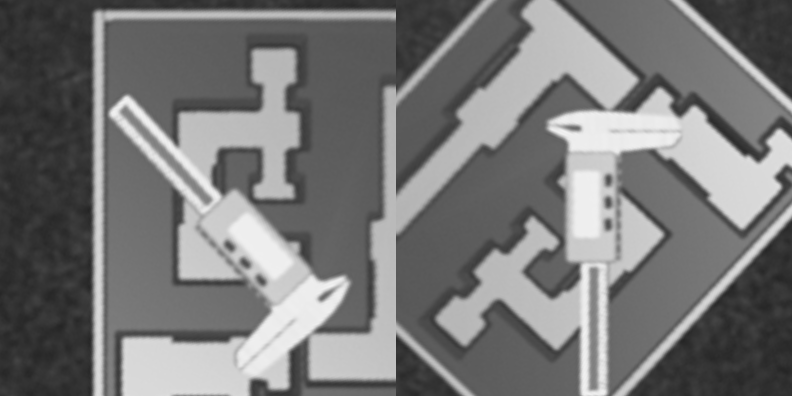

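Run:
```python
from h import *
o=get_obs();print(o['ee_pos'],np.degrees(yaw(o)),o['ee_rot'],o['contact_force'])
print(rows([525.7,-38.5,100],np.radians(68.18)-yaw(o)))
```

```text
[519.25848724 -51.8290943  300.72355778] -0.0800605613842454 [ 2.19937093e-04  9.99999519e-01 -6.98516345e-04 -6.51861262e-04] [ 0.16774237 -0.70026465  0.29952038]
[ 0.0267 -0.0537  0.8028 -0.3792]
```

Call:
play_rows(steps="1 0.026 -0.054 0.8 -0.379;1 0.026 -0.054 0.8 -0.379;1 0.026 -0.054 0.8 -0.379;1 0.026 -0.054 0.8 -0.379;1 0.026 -0.054 0.8 -0.379;1 0.026 -0.054 0.8 -0.379;1 0.026 -0.054 0.8 -0.379;1 0.026 -0.054 0.8 -0.379;1 0.026 -0.054 0.8 -0.379;1 0.026 -0.054 0.8 -0.379;1 0.026 -0.054 0.8 -0.379;1 0.026 -0.054 0.8 -0.379")

```text
t: 2.9
ee_pos: [526.0, -38.3, 101.4]
ee_rot: [0.0, 0.829, 0.559, -0.0]
contact_force: [-0.1, -0.4, -0.2]
gripper_width: 85.5
```

Run:
```python
from h import *
o=get_obs();print(o['ee_pos'],np.degrees(yaw(o)),o['contact_force'])
im=get_image('wrist');cv2.imwrite('pics/w2.png',im);C=cam('wrist',o)
q=fit(im,C,(525.7,-38.5,np.radians(-21.8)),[e for e in CAL if e[2] in(-14,-7,7)],3,w=3);print(q,np.degrees(q[2]))
print(rows([525.7,-38.5,43],np.radians(68.18)-yaw(o)))
```

```text
[525.99664073 -38.26415538 101.35515427] 67.96221415341425 [-0.09627886 -0.43789462 -0.2288323 ]
   res [ 0.1 -0.2  0.  -0.1  0.2]
[ 5.26195754e+02 -3.86982923e+01 -3.74273609e-01] -21.44429820044335
[-0.0024 -0.0008  0.2335 -0.0012]
```

Call:
play_rows(steps="1 0 0 0.1 0;1 0 0 0.2 0;1 0 0 0.234 0;1 0 0 0.234 0;-1 0 0 0.234 0;-1 0 0 0.234 0;-1 0 0 0.234 0;-1 0 0 0.234 0;-1 0 0 0.234 0;-1 0 0 0.234 0;-1 0 0 0.234 0;-1 0 0 0.234 0", newtons=60)

```text
t: 3.95
ee_pos: [527.3, -36.9, 43.9]
ee_rot: [0.001, 0.828, 0.561, 0.001]
contact_force: [0.1, -0.6, 6.0]
gripper_width: 26.3
```

Call:
play_rows(steps="-1 0 0 0 0;-1 0 0 0 0;-1 0 0 0 0;-1 0 0 -0.1 0;-1 0 0 -0.1 0")

```text
t: 4.37
ee_pos: [528.1, -36.9, 70.7]
ee_rot: [0.001, 0.828, 0.561, 0.001]
contact_force: [1.2, 0.1, -1.2]
gripper_width: 26.2
```

Call:
play_rows(steps="-1 -0.2645 -0.189 0 -0.237;-1 -0.2645 -0.189 0 -0.237;-1 -0.2645 -0.189 0 -0.237;-1 -0.2645 -0.189 0 -0.237;-1 -0.2645 -0.189 0 -0.237;-1 -0.2645 -0.189 0 -0.237;-1 -0.2645 -0.189 0 -0.237;-1 -0.2645 -0.189 0 -0.237;-1 -0.2645 -0.189 0 -0.237")

```text
t: 5.12
ee_pos: [457.9, -80.6, 67.8]
ee_rot: [0.0, 0.569, 0.822, 0.0]
contact_force: [-0.5, -0.0, -1.9]
gripper_width: 26.1
```

Run:
```python
from h import *
o=get_obs();print(o['ee_pos'],np.degrees(yaw(o)),o['contact_force'],o['gripper_width'])
im=get_image('wrist');cv2.imwrite('pics/w3.png',im)
np.savez('w3.npz',im=im,**{k:o[k] for k in('ee_pos','ee_rot')})
```

```text
[457.94577564 -80.62640098  67.75227515] 110.66075860083959 [-0.48109674 -0.02494225 -1.94512487] 26.129064441838196
```

View pics/w3.png

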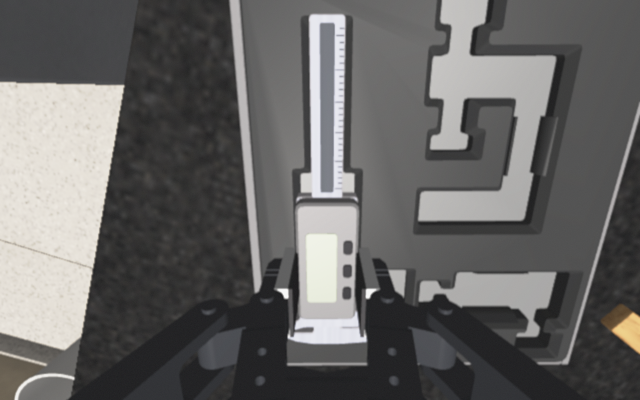

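Run:
```python
from h import *
d=np.load('w3.npz');C=cam('wrist',d);im=d['im'];R=np.radians
b=59.9
E=[(b+8,'x',-7,45,70,1),(b+8,'x',-7,80,106,1),(b+8,'x',7,45,70,-1),(b+8,'x',7,80,106,-1),(b+8,'y',110,-5,5,-1),(b+17,'x',14,0,30,-1),(b+17,'x',-14,0,30,1)]
q=fit(im,C,(457.6,-81,R(20.8)),E,4,w=4);print('cal held',q,np.degrees(q[2]))
S=[(28,'y',37.5,-14,-10,-1),(28,'y',37.5,10,13,-1),(28,'x',-15.5,25,34,1),(28,'x',15.5,25,34,-1)]
for e in S: print(e, edge(seatimg(im,C,(457.3,-82.2,R(20.84)),e[0],L=120),*e[1:],w=6,L=120))
K=fit(im,C,(541.7,4.2,R(-159.15)),CLAS,4,w=4);print('clamp seat',K,np.degrees(K[2]))
```

```text
res [-0.2 -0.1  0.1  0.2 -0.  -0.6  0.7]
cal held [ 4.57158548e+02 -8.24406620e+01  3.60050779e-01] 20.629390036839602
(28, 'y', 37.5, -14, -10, -1) (np.float32(-0.73), 16.2)
(28, 'y', 37.5, 10, 13, -1) (np.float32(-0.72), 15.4)
(28, 'x', -15.5, 25, 34, 1) (np.float32(-0.06), 17.1)
(28, 'x', 15.5, 25, 34, -1) (np.float32(0.27), 16.5)
   res [ 0.7  1.2  1.1 -3.1 -3.7  0.3  2.1  1.3]
clamp seat [541.6893165    5.97018282  -2.80836577] -160.90750579680258
```

Call:
play_rows(steps="-1 -0.002 0 0.05 -0.001;-1 -0.002 0 0.08 -0.001;-1 -0.002 0 0.095 -0.001;-1 -0.002 0 0.105 -0.001;-1 -0.002 0 0.112 -0.001;-1 -0.002 0 0.112 -0.001")

```text
t: 5.67
ee_pos: [458.3, -81.1, 39.6]
ee_rot: [0.0, 0.566, 0.824, 0.0]
contact_force: [1.0, -0.9, -1.1]
gripper_width: 26.1
```

Call:
play_rows(steps="-1 0 0 0.004 0;-1 0 0 0.008 0;-1 0 0 0.008 0")

```text
t: 5.92
ee_pos: [458.5, -81.2, 38.0]
ee_rot: [0.0, 0.566, 0.824, 0.0]
contact_force: [1.4, 1.4, 1.2]
gripper_width: 26.4
```

Call:
play_rows(steps="0 0 0 0 0;0 0 0 0 0;0 0 0 0 0;0 0 0 0 0;0 0 0 -0.14 0;0 0 0 -0.14 0;-1 0 0 -0.14 0;-1 0 0 -0.14 0;-1 0 0 -0.14 0;-1 0 0 -0.14 0;-1 0 0 -0.14 0;-1 0 0 -0.14 0")

```text
t: 6.92
ee_pos: [457.8, -81.1, 72.3]
ee_rot: [-0.0, 0.566, 0.824, -0.0]
contact_force: [0.1, 0.4, -0.0]
gripper_width: -0.2
```

Call:
play_rows(steps="-1 0 0 0.05 0;-1 0 0 0.09 0;-1 0 0 0.1 0;-1 0 0 0.1 0")

```text
t: 7.25
ee_pos: [457.6, -81.0, 46.9]
ee_rot: [-0.001, 0.566, 0.824, -0.0]
contact_force: [-0.2, -0.3, 0.0]
gripper_width: -0.0
```

Call:
play_rows(steps="-1 0 0 0.006 0;-1 0 0 0.01 0;-1 0 0 0.012 0;-1 0 0 0.012 0")

```text
t: 7.58
ee_pos: [458.1, -81.2, 45.1]
ee_rot: [0.0, 0.566, 0.824, 0.0]
contact_force: [-1.0, 0.5, 2.9]
gripper_width: 0.0
```

Call:
play_rows(steps="-1 0 0 0.004 0;-1 0 0 0.008 0;-1 0 0 0.008 0")

```text
t: 7.83
ee_pos: [458.2, -81.2, 44.9]
ee_rot: [0.0, 0.566, 0.824, 0.0]
contact_force: [-9.9, 1.8, 37.6]
gripper_width: -0.1
```

Call:
play_rows(steps="-1 0 0 0.004 0;-1 0 0 0.006 0;-1 0 0 0.006 0")

```text
t: 8.08
ee_pos: [458.3, -81.2, 44.7]
ee_rot: [0.0, 0.566, 0.824, 0.0]
contact_force: [-16.8, 2.4, 63.8]
gripper_width: 0.1
```

Call:
play_rows(steps="-1 0 0 -0.1 0;-1 0 0 -0.2 0;1 0.098 0.238 -1 0;1 0.098 0.238 -1 0;1 0.098 0.238 -1 0;1 0.098 0.238 -1 0;1 0.098 0.238 -1 0;1 0.098 0.238 -1 0;1 0.098 0.238 -1 0;1 0.098 0.238 -1 0;1 0.098 0.238 -1 0")

```text
t: 9.0
ee_pos: [503.5, -37.0, 289.6]
ee_rot: [-0.001, 0.566, 0.824, -0.001]
contact_force: [-0.6, 0.2, -0.7]
gripper_width: 85.3
```

```bash
cat >> h.py <<'E'
CALH=[(45,'x',-14,-20,30,1),(45,'x',14,-20,30,-1),(36,'x',-7,45,70,1),(36,'x',-7,80,106,1),(36,'x',7,45,70,-1),(36,'x',7,80,106,-1),(36,'y',110,-5,5,-1),(36,'y',-48,5,40,1),(36,'x',48,-46,-30,-1),(36,'x',-26,-44,-37,1)]
E
python3 - <<'E'
from h import *
o=get_obs();print(o['ee_pos'],np.degrees(yaw(o)))
im=get_image('wrist');cv2.imwrite('pics/w4.png',im);C=cam('wrist',o);R=np.radians
np.savez('w4.npz',im=im,**{k:o[k] for k in('ee_pos','ee_rot')})
for n,p,e in [('cal home',(457.3,-82.2,R(20.84)),CALH),('bs',(574.2,-85.3,R(-69.14)),BOSS),('ks',(541.7,4.5,R(-159.15)),CLAS)]:
    q=fit(im,C,p,e,4,w=3.5);print(n,q[:2].round(1),np.degrees(q[2]).round(2))
E
```

```text
[503.53124294 -37.03359337 289.55828058] 111.0557295384849
   res [-0.3 -1.1 -1.4 -1.5  1.7  1.5  1.  -1.   1.6 -0.6]
cal home [457.8 -81.4] 20.62
   res [ 1.6 -0.8 -0.1 -0.3 -0.8  1.4 -0.9]
bs [575.5 -86.9] -69.22
   res [ 0.   0.4 -0.4 -0.1 -0.2  0.3 -0.2  0.1]
ks [542.2   5.3] -158.59
```

View pics/w4.png

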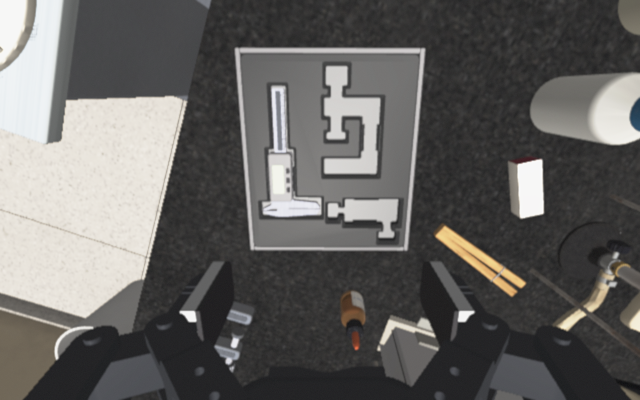

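Call:
play_rows(steps="1 -0.7235 -0.347 0.2 0.117;1 -0.7235 -0.347 0.2 0.117;1 -0.7235 -0.347 0.2 0.117;1 -0.7235 -0.347 0.2 0.117;1 -0.7235 -0.347 0.2 0.117;1 -0.7235 -0.347 0.2 0.117;1 -0.7235 -0.347 0.2 0.117;1 -0.7235 -0.347 0.2 0.117")

```text
t: 9.72
ee_pos: [488.0, -236.6, 240.1]
ee_rot: [-0.001, 0.708, 0.707, -0.0]
contact_force: [-0.2, 0.5, 0.0]
gripper_width: 85.2
```

Call:
play_rows(steps="1 -0.652 -0.064 0.28 0;1 -0.652 -0.064 0.28 0;1 -0.652 -0.064 0.28 0;1 -0.652 -0.064 0.28 0;1 -0.652 -0.064 0.28 0;1 -0.652 -0.064 0.28 0;1 -0.652 -0.064 0.28 0;1 -0.652 -0.064 0.28 0")

```text
t: 10.38
ee_pos: [473.5, -398.2, 171.8]
ee_rot: [-0.0, 0.707, 0.708, 0.0]
contact_force: [0.5, 0.0, -1.6]
gripper_width: 85.6
```

Run:
```python
from h import *
o=get_obs();print(o['ee_pos'],np.degrees(yaw(o)),o['joint_pos'].round(2))
im=get_image('wrist');cv2.imwrite('pics/w5.png',im);C=cam('wrist',o)
np.savez('w5.npz',im=im,**{k:o[k] for k in('ee_pos','ee_rot')})
r=rectify(im,C,22,465,-380,200,150,4);cv2.imwrite('pics/r5.png',r)
```

```text
[ 473.52444642 -398.16239046  171.78177035] 90.07717520343046 [-0.7   0.4   1.7   0.    1.04 -0.7 ]
```

View pics/r5.png

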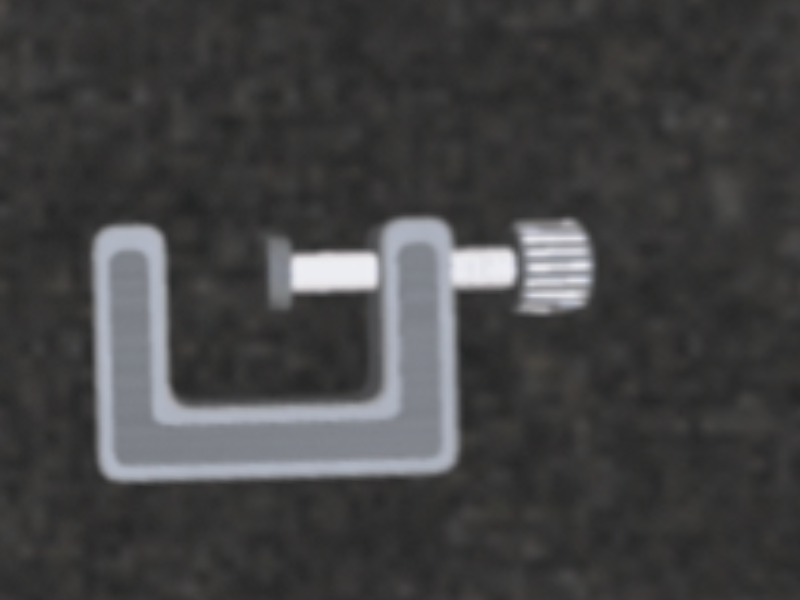

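```bash
cat >> h.py <<'E'
CLA=[(22,'x',-9,-40,40,1),(22,'x',9,-20,20,-1),(22,'y',45,-4,50,-1),(22,'y',-45,-4,35,1),(22,'y',27,14,50,1),(22,'x',55,33,39,-1),(22,'x',55,-39,-33,-1)]
E
python3 - <<'E'
from h import *
d=np.load('w5.npz');C=cam('wrist',d);im=d['im'];R=np.radians
q=fit(im,C,(430,-349.8,R(2)),CLA,4,w=3.5);print('clamp',q[:2].round(1),np.degrees(q[2]).round(2))
o=get_obs();print(o['ee_pos'],rows([q[0],q[1],60],q[2]+np.pi/2-yaw(o),o))
d=np.load('w1.npz');C=cam('wrist',d)
print('w1 clamp',fit(d['im'],C,q,CLA,4,w=4))
print('cam',C[2])
E
```

```text
res [-0.1  0.1  0.1 -0.  -0.1 -0.  -0. ]
clamp [ 429.9 -349.3] 1.46
[ 473.67082241 -398.19902643  172.06351105] [ 0.1959 -0.1751  0.4481 -0.0075]
   res [-0.7  0.1  0.1 -0.1 -0.   0.3  0.3]
w1 clamp [ 4.29349396e+02 -3.46914441e+02  2.18957733e-02]
cam [599.55429155 -50.20610901 443.67866767]
```

Call:
play_rows(steps="-0.37 0.196 -0.175 0.448 -0.0075;-0.37 0.196 -0.175 0.448 -0.0075;-0.37 0.196 -0.175 0.448 -0.0075;-0.37 0.196 -0.175 0.448 -0.0075;-0.37 0.196 -0.175 0.448 -0.0075;-0.37 0.196 -0.175 0.448 -0.0075;-0.37 0.196 -0.175 0.448 -0.0075")

```text
t: 11.02
ee_pos: [431.5, -352.1, 61.4]
ee_rot: [0.002, 0.698, 0.716, 0.0]
contact_force: [-0.5, -0.2, 0.5]
gripper_width: 27.0
```

Run:
```python
from h import *
o=get_obs();print(o['ee_pos'],np.degrees(yaw(o)),o['gripper_width'])
im=get_image('wrist');C=cam('wrist',o);cv2.imwrite('pics/w6.png',im)
q=fit(im,C,(429.9,-349.3,np.radians(1.5)),[(22,'x',-9,15,40,1),(22,'x',9,12,24,-1),(22,'y',45,-4,50,-1),(22,'y',27,14,50,1)],4,w=3.5);print('clamp',q[:2].round(1),np.degrees(q[2]).round(2))
print(rows([q[0],q[1],11],q[2]+np.pi/2-yaw(o),o))
```

```text
[ 431.45003256 -352.12765828   61.40738288] 91.39768349827634 27.005963254099424
   res [-0.  0.  0. -0.]
clamp [ 430.  -349.4] 2.08
[ 0.0114 -0.0061  0.2016 -0.0038]
```

Call:
play_rows(steps="-0.37 0.011 -0.006 0 -0.003;-0.37 0.011 -0.006 0.1 -0.003;-0.37 0.011 -0.006 0.2 -0.003;-0.37 0.011 -0.006 0.2 -0.003;-1 0.011 -0.006 0.2 -0.003;-1 0.011 -0.006 0.2 -0.003;-1 0.011 -0.006 0.2 -0.003;-1 0.011 -0.006 0.2 -0.003;-1 0.011 -0.006 0.2 -0.003", newtons=80)

```text
t: 11.82
ee_pos: [427.9, -348.5, 10.2]
ee_rot: [0.001, 0.695, 0.719, 0.0]
contact_force: [-0.8, 0.2, -2.6]
gripper_width: 15.7
```

Call:
play_rows(steps="-1 0 0 0 0;-1 0 0 0 0;-1 0 0 -0.2 0;-1 0 0 -0.28 0;-1 0 0 -0.28 0")

```text
t: 12.23
ee_pos: [430.2, -350.3, 84.1]
ee_rot: [0.004, 0.695, 0.719, 0.0]
contact_force: [2.1, -0.7, -2.8]
gripper_width: 15.7
```

Call:
play_rows(steps="-1 0 0 -0.16 0;-1 0.7 0.248 -0.28 0.44;-1 0.7 0.248 -0.28 0.44;-1 0.7 0.248 -0.28 0.44;-1 0.7 0.248 -0.28 0.44;-1 0.7 0.248 -0.28 0.44;-1 0.7 0.248 -0.28 0.44;-1 0.7 0.248 -0.28 0.44;-1 0.7 0.248 -0.28 0.44;-1 0.7 0.248 -0.28 0.44;-1 0.7 0.248 -0.28 0.44;-1 0.7 0.248 -0.28 0.44")

```text
t: 13.23
ee_pos: [483.4, -171.0, 148.7]
ee_rot: [-0.0, 0.991, 0.135, -0.0]
contact_force: [-0.8, 0.6, -3.1]
gripper_width: 15.9
```

Run:
```python
from h import *
o=get_obs();print(o['ee_pos'],np.degrees(yaw(o)),o['gripper_width'],o['joint_pos'].round(2))
print(rows([542,5.2,110],np.radians(-68.9)-yaw(o),o))
```

```text
[ 483.42358103 -170.96352241  148.70073796] 15.539798938784475 15.867703717307005 [-0.34  0.28  1.95  0.    0.91  0.96]
[ 0.4146 -0.6161  0.1549  0.4691]
```

Call:
play_rows(steps="-1 0.415 -0.616 0.155 0.469;-1 0.415 -0.616 0.155 0.469;-1 0.415 -0.616 0.155 0.469;-1 0.415 -0.616 0.155 0.469;-1 0.415 -0.616 0.155 0.469;-1 0.415 -0.616 0.155 0.469;-1 0.415 -0.616 0.155 0.469;-1 0.415 -0.616 0.155 0.469;-1 0.415 -0.616 0.155 0.469;-1 0.415 -0.616 0.155 0.469;-1 0.415 -0.616 0.155 0.469;-1 0.415 -0.616 0.155 0.469")

```text
t: 14.23
ee_pos: [541.1, 5.4, 109.9]
ee_rot: [0.0, 0.833, -0.554, -0.0]
contact_force: [-0.3, -0.1, -2.8]
gripper_width: 15.7
```

Call:
play_rows(steps="-1 0 0 0.14 0;-1 0 0 0.14 0;-1 0 0 0.14 0")

```text
t: 14.48
ee_pos: [539.6, 5.3, 74.0]
ee_rot: [0.001, 0.835, -0.551, -0.002]
contact_force: [-0.3, 0.1, -3.3]
gripper_width: 15.8
```

Run:
```python
from h import *
o=get_obs();print(o['ee_pos'],np.degrees(yaw(o)),o['gripper_width'],o['joint_pos'].round(2))
im=get_image('wrist');cv2.imwrite('pics/w7.png',im);C=cam('wrist',o)
np.savez('w7.npz',im=im,**{k:o[k] for k in('ee_pos','ee_rot')})
```

```text
[539.55608828   5.29296088  73.99068988] -66.86464615142614 15.843712900534413 [0.01 0.43 1.94 0.   0.78 2.74]
```

View pics/w7.png

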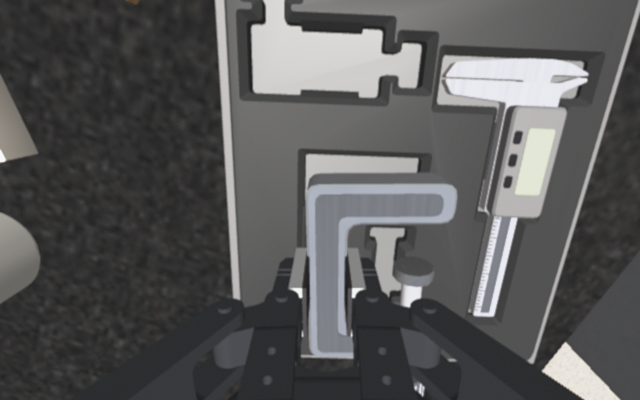

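Run:
```python
from h import *
d=np.load('w7.npz');C=cam('wrist',d);im=d['im'];R=np.radians
t=d['ee_pos'][2]-10.3+22
E=[(t,'x',-9,15,40,1),(t,'x',9,14,24,-1),(t,'y',45,-4,50,-1),(t,'y',27,14,50,1),(t,'x',55,33,39,-1)]
q=fit(im,C,(539.6,5.3,R(-157)),E,4,w=5);print('held',q[:2].round(1),np.degrees(q[2]).round(2))
s=(542,5.2,R(-158.9))
for e in [(31,'y',46.5,0,45,-1),(31,'y',46.5,0,20,-1),(31,'y',46.5,25,45,-1),(24,'x',-10.5,40,46,1),(31,'x',-10.5,40,46,1),(24,'x',56.5,36,46,-1),(31,'x',56.5,36,46,-1)]:
    print(e,edge(seatimg(im,C,s,e[0],L=120),*e[1:],w=6,L=120))
b=[(31,'x',-17.5,22,40,1),(20,'x',-17.5,22,40,1),(20,'x',17.5,-24,-18,-1),(31,'x',17.5,-24,-18,-1),(20,'y',43.5,-14,8,-1),(31,'y',43.5,-14,8,-1),(20,'y',-27.5,8,15,1),(31,'y',-27.5,8,15,1),(20,'x',-11.5,-48,-40,1),(31,'x',11.5,-48,-40,-1),(31,'y',-49.5,-8,8,1),(20,'y',-49.5,-8,8,1)]
for e in b: print('boss',e,edge(seatimg(im,C,(574.8,-86,R(-69.14)),e[0],L=120),*e[1:],w=5,L=120))
print('boss fit far edges',C[2])
o=get_obs();print(o['ee_pos'],np.degrees(yaw(o)))
```

```text
res [-0.  -0.  -0.1  0.1  0.1]
held [538.3   4.6] -157.09
(31, 'y', 46.5, 0, 45, -1) (np.float32(-0.37), 14.7)
(31, 'y', 46.5, 0, 20, -1) (np.float32(-0.32), 15.0)
(31, 'y', 46.5, 25, 45, -1) (np.float32(-0.41), 14.4)
(24, 'x', -10.5, 40, 46, 1) (np.float32(0.37), 12.2)
(31, 'x', -10.5, 40, 46, 1) (np.float32(0.73), 15.2)
(24, 'x', 56.5, 36, 46, -1) (np.float32(0.79), 13.4)
(31, 'x', 56.5, 36, 46, -1) (np.float32(-1.27), 13.3)
boss (31, 'x', -17.5, 22, 40, 1) (np.float32(-1.2), 15.3)
boss (20, 'x', -17.5, 22, 40, 1) (np.float32(-1.37), 15.1)
boss (20, 'x', 17.5, -24, -18, -1) (np.float32(-0.9), 20.7)
boss (31, 'x', 17.5, -24, -18, -1) (np.float32(-2.73), 20.5)
boss (20, 'y', 43.5, -14, 8, -1) (np.float32(0.11), 19.7)
boss (31, 'y', 43.5, -14, 8, -1) (np.float32(-2.22), 19.8)
boss (20, 'y', -27.5, 8, 15, 1) (np.float32(-0.45), 19.7)
boss (31, 'y', -27.5, 8, 15, 1) (np.float32(1.3), 18.4)
boss (20, 'x', -11.5, -48, -40, 1) (np.float32(-1.12), 14.0)
boss (31, 'x', 11.5, -48, -40, -1) (np.float32(-2.57), 16.0)
boss (31, 'y', -49.5, -8, 8, 1) (np.float32(2.33), 18.9)
boss (20, 'y', -49.5, -8, 8, 1) (np.float32(-0.59), 18.6)
boss fit far edges [570.79436279 -70.41789238 217.14163259]
[540.71241378   5.31038484  75.16705412] -66.86675008930754
```

Call:
play_rows(steps="-1 0 -0.008 0 0.01;-1 0 -0.008 0 0.01;-1 0 -0.008 0 0.01;-1 0 -0.008 0 0.01;-1 0 -0.008 0 0.01")

```text
t: 14.95
ee_pos: [543.5, 6.1, 76.1]
ee_rot: [-0.0, 0.826, -0.564, 0.0]
contact_force: [0.2, -0.7, -3.4]
gripper_width: 15.7
```

```bash
cat >> h.py <<'E'
def heldclamp(zoff=10.3):
    o=get_obs();im=get_image('wrist');C=cam('wrist',o);R=np.radians
    t=o['ee_pos'][2]-zoff+22
    E=[(t,'x',-9,15,40,1),(t,'x',9,14,24,-1),(t,'y',45,-4,50,-1),(t,'y',27,14,50,1),(t,'x',55,33,39,-1)]
    q=fit(im,C,(o['ee_pos'][0],o['ee_pos'][1],yaw(o)-np.pi/2),E,4,w=5)
    S=[(31,'y',46.5,0,45,-1),(28,'x',-10.5,40,46,1),(28,'x',56.5,36,46,-1)]
    s=fit(im,C,(541.6,5.3,R(-158.9)),S,3,w=5,fixyaw=True)
    D=tool(o).T@np.r_[s[:2]-q[:2],0]/250
    print(o['ee_pos'].round(1),'held',q[:2].round(1),np.degrees(q[2]).round(2),'seat',s[:2].round(1),'row',D.round(4),'turn',round(-(s[2]-q[2])/np.pi,4),'F',o['contact_force'].round(1))
E
python3 -c "
from h import *
heldclamp();heldclamp()"
```

```text
res [ 0.1 -0.1 -0.1  0.1  0. ]
   res [-0.   0.5 -0.5]
[543.5   6.1  76.1] held [541.8   5.4] -158.26 seat [541.8   5.5] row [-0.0005 -0.0003  0.    ] turn 0.0035 F [ 0.2 -0.7 -3.4]
   res [ 0.1 -0.1 -0.1  0.1  0. ]
   res [-0.   0.5 -0.5]
[543.3   6.1  76. ] held [541.7   5.4] -158.31 seat [541.7   5.5] row [-0.0004 -0.0005  0.    ] turn 0.0033 F [-0.7 -0.8 -3.6]
```

Call:
play_rows(steps="-1 0 0 0.06 0.003;-1 0 0 0.1 0.003;-1 0 0 0.12 0.003;-1 0 0 0.13 0.003;-1 0 0 0.14 0.003;-1 0 0 0.14 0.003")

```text
t: 15.55
ee_pos: [543.1, 6.1, 40.3]
ee_rot: [0.0, 0.823, -0.568, -0.0]
contact_force: [-1.6, -0.5, -3.6]
gripper_width: 15.7
```

Call:
play_rows(steps="-1 0 0 0.005 0;-1 0 0 0.01 0;-1 0 0 0.01 0")

```text
t: 15.8
ee_pos: [543.4, 6.0, 38.3]
ee_rot: [-0.0, 0.823, -0.568, 0.0]
contact_force: [-1.5, -0.6, 1.3]
gripper_width: 15.8
```

Ribs reached (force rising). Release with a narrow opening, lift, shut, press on top.

Call:
play_rows(steps="-0.4 0 0 0 0;-0.4 0 0 0 0;-0.4 0 0 0 0;-0.4 0 0 -0.06 0;-0.4 0 0 -0.14 0;-0.4 0 0 -0.14 0;-1 0 0 -0.14 0;-1 0 0 -0.14 0;-1 0 0 -0.14 0;-1 0 0 -0.14 0;-1 0 0 -0.14 0")

```text
t: 16.72
ee_pos: [542.8, 6.1, 72.4]
ee_rot: [0.0, 0.823, -0.568, -0.0]
contact_force: [0.3, -0.2, -0.3]
gripper_width: 0.2
```

Call:
play_rows(steps="-1 0 0 0.04 0;-1 0 0 0.08 0;-1 0 0 0.088 0;-1 0 0 0.088 0")

```text
t: 17.05
ee_pos: [542.7, 6.1, 49.8]
ee_rot: [0.0, 0.823, -0.568, -0.001]
contact_force: [-0.0, -0.7, 0.4]
gripper_width: 0.2
```

Call:
play_rows(steps="-1 0 0 0.006 0;-1 0 0 0.012 0;-1 0 0 0.014 0;-1 0 0 0.014 0")

```text
t: 17.38
ee_pos: [543.3, 6.1, 47.6]
ee_rot: [-0.0, 0.823, -0.568, 0.0]
contact_force: [0.2, 0.7, 1.0]
gripper_width: 0.3
```

Call:
play_rows(steps="-1 0 0 0.004 0;-1 0 0 0.006 0;-1 0 0 0.006 0")

```text
t: 17.63
ee_pos: [543.7, 6.2, 46.2]
ee_rot: [-0.0, 0.823, -0.568, 0.0]
contact_force: [1.6, 0.3, 1.8]
gripper_width: -0.0
```

Call:
play_rows(steps="-1 0 0 0.004 0;-1 0 0 0.006 0;-1 0 0 0.006 0")

```text
t: 17.88
ee_pos: [543.8, 6.2, 46.0]
ee_rot: [-0.0, 0.823, -0.568, 0.0]
contact_force: [-3.8, 1.3, 20.5]
gripper_width: -0.0
```

Call:
play_rows(steps="-1 0 0 0.002 0;-1 0 0 0.004 0;-1 0 0 0.004 0")

```text
t: 18.13
ee_pos: [543.8, 6.2, 45.9]
ee_rot: [-0.0, 0.823, -0.568, 0.0]
contact_force: [-7.0, 1.2, 31.8]
gripper_width: -0.1
```

Call:
play_rows(steps="-1 0 0 0.004 0;-1 0 0 0.008 0;-1 0 0 0.008 0")

```text
t: 18.38
ee_pos: [544.0, 6.3, 45.8]
ee_rot: [-0.001, 0.823, -0.568, 0.001]
contact_force: [-14.9, 1.9, 57.8]
gripper_width: 0.2
```

Call:
play_rows(steps="-1 0 0 -0.1 0;-1 0 0 -0.3 0;1 0 0 -0.9 0;1 0 0 -0.9 0;1 0 0 -0.9 0;1 0 0 -0.9 0;1 0 0 -0.9 0;1 0 0 -0.9 0;1 0 0 -0.9 0;1 0 0 -0.9 0")

```text
t: 19.22
ee_pos: [542.1, 6.0, 264.8]
ee_rot: [0.001, 0.823, -0.568, -0.001]
contact_force: [-1.2, -0.1, -0.3]
gripper_width: 85.3
```

Run:
```python
from h import *
o=get_obs();print(o['ee_pos'],np.degrees(yaw(o)),o['joint_pos'].round(2))
R=np.radians
d=np.load('w1.npz');C=cam('wrist',d);r=rectify(d['im'],C,20,440,315,180,140,4);cv2.imwrite('pics/b1.png',r)
```

```text
[542.0644333    6.01603906 264.75684437] -69.24458015324778 [ 0.01  0.19  1.77 -0.    1.18  2.79]
```

View pics/b1.png

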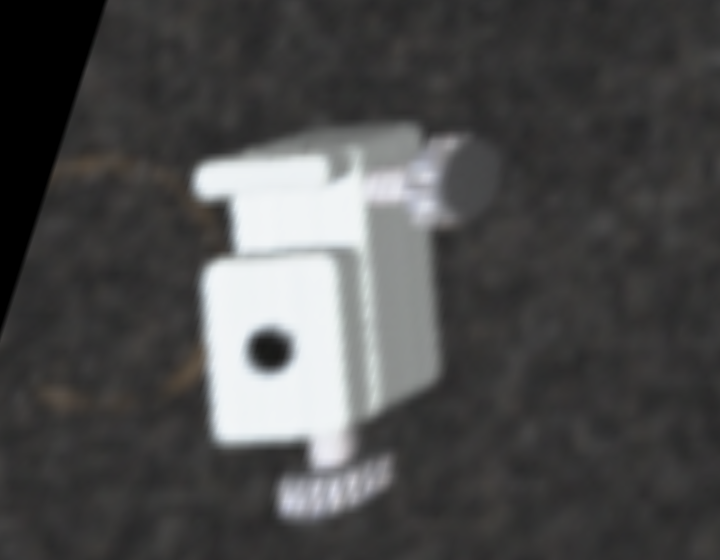

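Call:
play_rows(steps="1 -0.695 0.027 0.19 -0.411;1 -0.695 0.027 0.19 -0.411;1 -0.695 0.027 0.19 -0.411;1 -0.695 0.027 0.19 -0.411;1 -0.695 0.027 0.19 -0.411;1 -0.695 0.027 0.19 -0.411;1 -0.695 0.027 0.19 -0.411;1 -0.695 0.027 0.19 -0.411;1 -0.695 0.027 0.19 -0.411;1 -0.695 0.027 0.19 -0.411;1 -0.695 0.027 0.19 -0.411;1 -0.695 0.027 0.19 -0.411")

```text
t: 20.22
ee_pos: [474.3, 165.8, 217.3]
ee_rot: [0.001, 0.999, 0.042, -0.002]
contact_force: [-0.3, 0.8, 0.8]
gripper_width: 85.5
```

Call:
play_rows(steps="1 -0.22 -0.665 0.19 0;1 -0.22 -0.665 0.19 0;1 -0.22 -0.665 0.19 0;1 -0.22 -0.665 0.19 0;1 -0.22 -0.665 0.19 0;1 -0.22 -0.665 0.19 0;1 -0.22 -0.665 0.19 0;1 -0.22 -0.665 0.19 0;1 -0.22 -0.665 0.19 0")

```text
t: 20.97
ee_pos: [407.3, 326.2, 171.5]
ee_rot: [0.0, 0.999, 0.04, -0.0]
contact_force: [0.1, -0.8, -0.3]
gripper_width: 85.6
```

```bash
cat >> h.py <<'E'
BO=[(30,'x',-16,-22,15,1),(30,'x',16,-22,-6,-1),(30,'y',-26,-12,-6,1),(30,'y',18,-12,12,-1)]
E
python3 - <<'E'
from h import *
o=get_obs();print(o['ee_pos'],np.degrees(yaw(o)))
im=get_image('wrist');cv2.imwrite('pics/w8.png',im);C=cam('wrist',o)
np.savez('w8.npz',im=im,**{k:o[k] for k in('ee_pos','ee_rot')})
q=fit(im,C,(431,327,np.radians(-85)),BO,4,w=7);print(q,np.degrees(q[2]))
q=fit(im,C,q,BO,4,w=4);print(q,np.degrees(q[2]))
g=seatimg(im,C,q,30,L=60,s=6);cv2.imwrite('pics/b8.png',g.astype(np.uint8))
E
```

```text
[407.2748433  326.22872835 171.53028286] 4.637964585749198
   res [-0.2  0.2  0.2 -0.2]
[428.50236561 327.69477764  -1.48298085] -84.96854375796917
   res [-0.2  0.2  0.2 -0.2]
[428.50236563 327.6947777   -1.48298084] -84.96854343654852
```

View pics/b8.png

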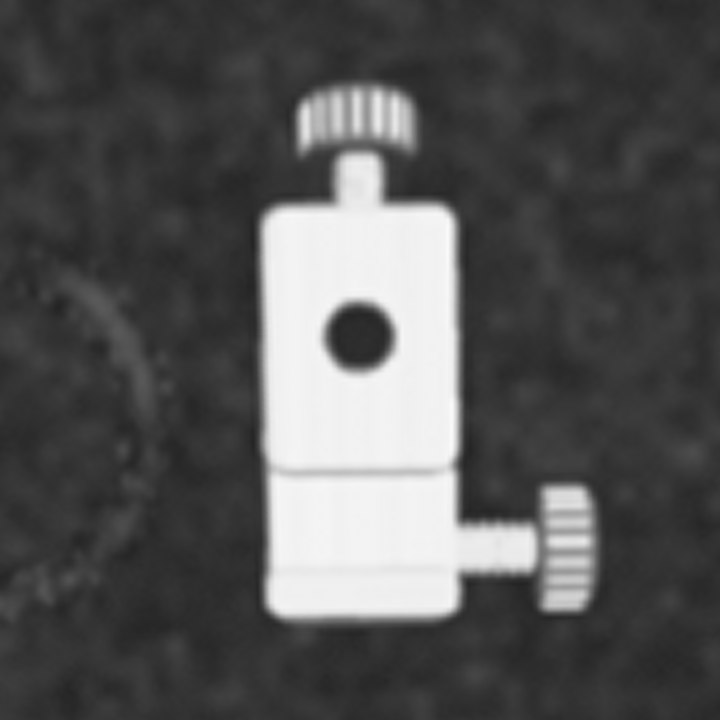

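```bash
python3 -c "
from h import *
o=get_obs();print(o['ee_pos'],rows([428.5,327.7,75],np.radians(5.03)-yaw(o),o))"
```

```text
[407.39544804 326.27397062 171.7025866 ] [ 0.0845  0.0011  0.3868 -0.0022]
```

Call:
play_rows(steps="0.3 0.085 0.001 0.387 -0.002;0.3 0.085 0.001 0.387 -0.002;0.3 0.085 0.001 0.387 -0.002;0.3 0.085 0.001 0.387 -0.002;0.3 0.085 0.001 0.387 -0.002;0.3 0.085 0.001 0.387 -0.002")

```text
t: 21.52
ee_pos: [428.8, 328.8, 76.1]
ee_rot: [-0.0, 0.999, 0.044, 0.001]
contact_force: [0.8, 0.5, 0.2]
gripper_width: 55.4
```

Run:
```python
from h import *
o=get_obs();print(o['ee_pos'],np.degrees(yaw(o)),o['gripper_width'])
im=get_image('wrist');C=cam('wrist',o)
q=fit(im,C,(428.5,327.7,np.radians(-85)),[BO[0],BO[3],(30,'x',16,-6,15,-1)],4,w=4);print(q,np.degrees(q[2]))
print(rows([428.5,327.7,15],np.radians(5.03)-yaw(o),o))
```

```text
[428.82592318 328.84511828  76.1184049 ] 5.038667225820597 55.35812969649351
   res [0. 0. 0.]
[428.9555595  327.76415414  -1.54852986] -88.72422567848892
[-0.002   0.0047  0.2445  0.    ]
```

Call:
play_rows(steps="0.3 -0.002 0.004 0.1 0;0.3 -0.002 0.004 0.2 0;0.3 -0.002 0.004 0.244 0;0.3 -0.002 0.004 0.244 0;-1 -0.002 0.004 0.244 0;-1 -0.002 0.004 0.244 0;-1 -0.002 0.004 0.244 0;-1 -0.002 0.004 0.244 0;-1 -0.002 0.004 0.244 0;-1 -0.002 0.004 0.244 0;-1 -0.002 0.004 0.244 0;-1 -0.002 0.004 0.244 0", newtons=80)

```text
t: 22.57
ee_pos: [428.4, 328.5, 15.6]
ee_rot: [-0.001, 0.999, 0.045, 0.001]
contact_force: [-0.8, -0.1, 6.5]
gripper_width: 30.0
```

Call:
play_rows(steps="-1 0 0 0 0;-1 0 0 -0.2 0;-1 0 0 -0.4 0;-1 0 0 -0.44 0;-1 0 0 -0.44 0")

```text
t: 22.98
ee_pos: [430.8, 330.3, 130.5]
ee_rot: [-0.003, 0.999, 0.045, 0.004]
contact_force: [0.8, 1.1, -2.3]
gripper_width: 29.7
```

```bash
python3 -c "
from h import *
o=get_obs();print(o['ee_pos'],np.degrees(yaw(o)),o['gripper_width'],rows([574.6,-86.2,110],np.radians(20.86)-yaw(o),o))"
```

```text
[430.80099613 330.27024097 130.48686985] 5.100875481196161 29.676372593115886 [ 0.4241  1.7109  0.0761 -0.0876]
```

Call:
play_rows(steps="-1 0.212 0.855 0 0;-1 0.212 0.855 0 0;-1 0.212 0.855 0 0;-1 0.212 0.855 0 0;-1 0.212 0.855 0 0;-1 0.212 0.855 0 0;-1 0.212 0.855 0 0;-1 0.212 0.855 0 0")

```text
t: 23.65
ee_pos: [499.3, 119.1, 123.8]
ee_rot: [-0.0, 0.999, 0.043, -0.0]
contact_force: [-0.6, 0.2, -2.7]
gripper_width: 29.9
```

Call:
play_rows(steps="-1 0.212 0.855 0 -0.0876;-1 0.212 0.855 0.076 -0.0876;-1 0.212 0.855 0.076 -0.0876;-1 0.212 0.855 0.076 -0.0876;-1 0.212 0.855 0.076 -0.0876;-1 0.212 0.855 0.076 -0.0876;-1 0.212 0.855 0.076 -0.0876;-1 0.212 0.855 0.16 -0.0876;-1 0.212 0.855 0.16 -0.0876;-1 0.212 0.855 0.16 -0.0876;-1 0.212 0.855 0.16 -0.0876")

```text
t: 24.57
ee_pos: [571.1, -87.1, 84.1]
ee_rot: [-0.0, 0.983, 0.182, -0.0]
contact_force: [0.9, 1.1, -2.7]
gripper_width: 29.9
```

```bash
cat >> h.py <<'E'
def heldboss(zoff=15.6):
    o=get_obs();im=get_image('wrist');C=cam('wrist',o);R=np.radians
    cv2.imwrite('pics/hb.png',im)
    b=o['ee_pos'][2]-zoff
    for e in [(b+30,'y',18,-12,12,-1),(b+21,'x',-16,20,32,1),(b+30,'x',-16,35,41,1),(b+30,'x',16,35,41,-1),(b+30,'y',42,-12,12,-1),(b+20,'x',40,22,38,-1),(b+20,'y',40,32,38,-1)]:
        print(e[0].round(),e[1:],edge(seatimg(im,C,(o['ee_pos'][0],o['ee_pos'][1],yaw(o)-np.pi/2),e[0],L=120),*e[1:],w=6,L=120))
    S=[(20,'y',43.5,-14,8,-1),(31,'y',43.5,-14,8,-1),(20,'x',41.5,22,38,-1),(31,'x',41.5,22,38,-1),(20,'y',18.5,31,39,1),(31,'y',41.5,31,39,-1),(20,'y',41.5,31,39,-1),(20,'x',-17.5,22,40,1),(31,'x',-17.5,22,40,1)]
    for e in S: print('seat',e,edge(seatimg(im,C,(574.6,-86,R(-69.14)),e[0],L=120),*e[1:],w=6,L=120))
    print(o['ee_pos'],np.degrees(yaw(o)),C[2],o['contact_force'])
E
python3 -c "
from h import *
heldboss()"
```

```text
99.0 ('y', 18, -12, 12, -1) (np.float32(0.65), 14.6)
90.0 ('x', -16, 20, 32, 1) (np.float32(1.09), 18.1)
99.0 ('x', -16, 35, 41, 1) (np.float32(1.29), 15.9)
99.0 ('x', 16, 35, 41, -1) (np.float32(0.99), 9.5)
99.0 ('y', 42, -12, 12, -1) (np.float32(0.39), 14.1)
89.0 ('x', 40, 22, 38, -1) (np.float32(1.63), 12.0)
89.0 ('y', 40, 32, 38, -1) (np.float32(-3.99), 8.1)
seat (20, 'y', 43.5, -14, 8, -1) (np.float32(-1.8), 14.8)
seat (31, 'y', 43.5, -14, 8, -1) (np.float32(0.02), 15.0)
seat (20, 'x', 41.5, 22, 38, -1) (np.float32(-0.87), 19.4)
seat (31, 'x', 41.5, 22, 38, -1) (np.float32(-3.02), 19.1)
seat (20, 'y', 18.5, 31, 39, 1) (np.float32(-0.42), 17.2)
seat (31, 'y', 41.5, 31, 39, -1) (np.float32(0.09), 15.7)
seat (20, 'y', 41.5, 31, 39, -1) (np.float32(-1.82), 16.7)
seat (20, 'x', -17.5, 22, 40, 1) (np.float32(-1.4), 13.1)
seat (31, 'x', -17.5, 22, 40, 1) (np.float32(-0.39), 11.1)
[571.06505331 -87.1352919   84.12209782] 20.96355238051327 [645.59862893 -59.33878982 227.381291  ] [ 0.92884921  1.08273126 -2.6521928 ]
```

View pics/hb.png

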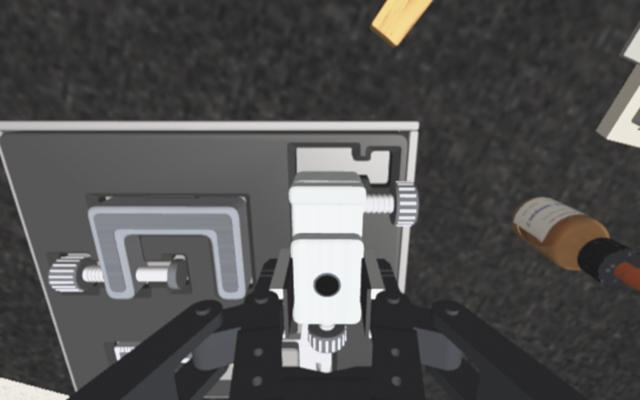

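Call:
play_rows(steps="-1 0.006 -0.004 0 0;-1 0.006 -0.004 0 0;-1 0.006 -0.004 0 0;-1 0.006 -0.004 0 0")

```text
t: 24.95
ee_pos: [572.3, -87.0, 84.1]
ee_rot: [0.0, 0.983, 0.181, 0.0]
contact_force: [-0.6, -0.5, -3.0]
gripper_width: 29.8
```

```bash
python3 -c "
from h import *
heldboss()"
```

```text
99.0 ('y', 18, -12, 12, -1) (np.float32(0.64), 14.6)
90.0 ('x', -16, 20, 32, 1) (np.float32(1.07), 18.5)
99.0 ('x', -16, 35, 41, 1) (np.float32(1.3), 16.3)
99.0 ('x', 16, 35, 41, -1) (np.float32(0.99), 9.5)
99.0 ('y', 42, -12, 12, -1) (np.float32(0.38), 14.1)
89.0 ('x', 40, 22, 38, -1) (np.float32(1.64), 12.2)
89.0 ('y', 40, 32, 38, -1) (np.float32(-4.01), 8.1)
seat (20, 'y', 43.5, -14, 8, -1) (np.float32(-1.95), 15.3)
seat (31, 'y', 43.5, -14, 8, -1) (np.float32(-0.07), 15.5)
seat (20, 'x', 41.5, 22, 38, -1) (np.float32(-0.92), 19.4)
seat (31, 'x', 41.5, 22, 38, -1) (np.float32(-3.04), 19.3)
seat (20, 'y', 18.5, 31, 39, 1) (np.float32(-0.55), 17.2)
seat (31, 'y', 41.5, 31, 39, -1) (np.float32(0.02), 16.0)
seat (20, 'y', 41.5, 31, 39, -1) (np.float32(-1.96), 17.2)
seat (20, 'x', -17.5, 22, 40, 1) (np.float32(-1.46), 12.3)
seat (31, 'x', -17.5, 22, 40, 1) (np.float32(-0.43), 10.4)
[572.33537724 -86.99503057  84.14442049] 20.87820600776728 [646.77873133 -59.26651363 227.4639172 ] [-0.59446048 -0.51041008 -3.02857504]
```

Call:
play_rows(steps="-1 0.007 -0.01 0 0;-1 0.007 -0.01 0 0;-1 0.007 -0.01 0 0;-1 0.007 -0.01 0 0;-1 0.007 -0.01 0 0")

```text
t: 25.42
ee_pos: [572.9, -84.2, 83.8]
ee_rot: [0.0, 0.983, 0.181, -0.0]
contact_force: [-0.8, -0.8, -2.6]
gripper_width: 30.1
```

```bash
python3 -c "
from h import *
heldboss()" | grep -E "99.0 |90.0 |\(20, 'x'|\(31, 'y'|\["
```

```text
seat (31, 'y', 43.5, -14, 8, -1) (np.float32(0.03), 15.2)
seat (20, 'x', 41.5, 22, 38, -1) (np.float32(-0.85), 19.4)
seat (31, 'y', 41.5, 31, 39, -1) (np.float32(-0.01), 15.0)
seat (20, 'x', -17.5, 22, 40, 1) (np.float32(-1.39), 9.8)
[572.9152896  -84.21434876  83.76829034] 20.866967086503603 [647.44000425 -56.50547852 227.04875906] [-0.78787816 -0.76084227 -2.60155477]
```

Call:
play_rows(steps="-1 0.001 0 0.06 0;-1 0.001 0 0.11 0;-1 0.001 0 0.14 0;-1 0.001 0 0.155 0;-1 0.001 0 0.167 0;-1 0.001 0 0.167 0")

```text
t: 25.97
ee_pos: [573.0, -84.1, 41.5]
ee_rot: [-0.0, 0.983, 0.181, -0.0]
contact_force: [0.9, -1.0, -4.1]
gripper_width: 30.0
```

Call:
play_rows(steps="-1 0 0 0.004 0;-1 0 0 0.008 0;-1 0 0 0.008 0")

```text
t: 26.22
ee_pos: [573.4, -84.1, 40.4]
ee_rot: [0.0, 0.983, 0.181, 0.0]
contact_force: [-1.3, -0.7, 1.1]
gripper_width: 29.8
```

Call:
play_rows(steps="-0.05 0 0 0 0;-0.05 0 0 0 0;-0.05 0 0 0 0;-0.05 0 0 -0.06 0;-0.05 0 0 -0.15 0;-0.05 0 0 -0.15 0;-1 0 0 -0.15 0;-1 0 0 -0.15 0;-1 0 0 -0.15 0;-1 0 0 -0.15 0;-1 0 0 -0.15 0;-1 0 0 -0.15 0")

```text
t: 27.22
ee_pos: [572.9, -84.1, 77.0]
ee_rot: [-0.0, 0.983, 0.181, -0.0]
contact_force: [0.0, -0.2, 0.2]
gripper_width: -0.5
```

Call:
play_rows(steps="-1 0 0 0.04 0;-1 0 0 0.075 0;-1 0 0 0.085 0;-1 0 0 0.085 0")

```text
t: 27.55
ee_pos: [572.3, -84.0, 54.9]
ee_rot: [-0.0, 0.983, 0.181, -0.001]
contact_force: [0.8, 1.2, -0.1]
gripper_width: -0.3
```

Call:
play_rows(steps="-1 0 0 0.006 0;-1 0 0 0.012 0;-1 0 0 0.014 0;-1 0 0 0.014 0")

```text
t: 27.88
ee_pos: [573.4, -84.1, 53.0]
ee_rot: [0.0, 0.983, 0.181, 0.0]
contact_force: [-0.1, 0.6, 1.1]
gripper_width: 0.0
```

Call:
play_rows(steps="-1 0 0 0.004 0;-1 0 0 0.006 0;-1 0 0 0.006 0")

```text
t: 28.13
ee_pos: [573.4, -84.1, 51.4]
ee_rot: [0.0, 0.983, 0.181, 0.0]
contact_force: [0.3, -0.2, 2.6]
gripper_width: 0.0
```

Call:
play_rows(steps="-1 0 0 0.004 0;-1 0 0 0.006 0;-1 0 0 0.006 0")

```text
t: 28.38
ee_pos: [573.3, -84.1, 50.1]
ee_rot: [-0.0, 0.983, 0.181, 0.0]
contact_force: [-0.8, 0.6, 7.1]
gripper_width: -0.1
```

Call:
play_rows(steps="-1 0 0 0.004 0;-1 0 0 0.006 0;-1 0 0 0.006 0")

```text
t: 28.63
ee_pos: [573.3, -84.1, 50.0]
ee_rot: [0.0, 0.983, 0.181, 0.0]
contact_force: [-6.6, 1.6, 23.6]
gripper_width: -0.1
```

Call:
play_rows(steps="-1 0 0 0.004 0;-1 0 0 0.009 0;-1 0 0 0.009 0")

```text
t: 28.88
ee_pos: [573.4, -84.1, 49.8]
ee_rot: [0.0, 0.983, 0.181, 0.0]
contact_force: [-14.4, 2.5, 49.5]
gripper_width: -0.2
```

Call:
play_rows(steps="-1 0 0 -0.1 0;-1 0 0 -0.3 0;-1 -0.187 -0.273 -0.92 0;-1 -0.187 -0.273 -0.92 0;-1 -0.187 -0.273 -0.92 0;-1 -0.187 -0.273 -0.92 0;-1 -0.187 -0.273 -0.92 0;-1 -0.187 -0.273 -0.92 0;-1 -0.187 -0.273 -0.92 0;-1 -0.187 -0.273 -0.92 0;-1 -0.187 -0.273 -0.92 0")

```text
t: 29.8
ee_pos: [504.7, -37.2, 274.3]
ee_rot: [-0.0, 0.983, 0.181, -0.001]
contact_force: [0.0, 0.3, -0.2]
gripper_width: 0.2
```

Run:
```python
from h import *
o=get_obs();im=get_image('wrist');C=cam('wrist',o);R=np.radians
np.savez('w9.npz',im=im,**{k:o[k] for k in('ee_pos','ee_rot')})
print(o['ee_pos'],np.degrees(yaw(o)))
up=lambda E,dz:[(dz+e[0],)+e[1:] for e in E]
B=BO+[(30,'y',42,-12,12,-1)]
def show(n,p,E):
    q=fit(im,C,p,E,4,w=3.5);print(n,q[:2].round(1),np.degrees(q[2]).round(2))
show('clamp',(541.7,5.4,R(-158.9)),up(CLA,24))
show('boss',(574.1,-85,R(-69.1)),up(B,20))
show('cal',(457.3,-82.2,R(20.8)),CALH)
r=rectify(im,C,36,505,-37,290,290,2)
cv2.imwrite('pics/fin.png',r)
```

```text
[504.69946132 -37.15285706 274.30445802] 20.85383401517825
   res [-2.2  0.7  1.   0.6 -1.6  0.5  1. ]
clamp [542.2   5.5] -159.58
   res [-0.1  0.1  0.1 -1.4  1.3]
boss [573.9 -84.9] -67.55
   res [-0.2 -0.8 -0.5 -0.   0.4  0.4  0.2 -0.2  1.7 -0.9]
cal [458.4 -82.5] 21.59
```

```bash
python3 -c "
from cell import *
print(get_obs()['contact_force'],hand_in())"
```

```text
the job is handed in; nothing more can be done
[-0.06550118  0.36744589 -0.03160591] None
```

I put the caliper, bench clamp and boss head each into its own cutout, pressed them down above their origins with shut fingers, and let go. The job was handed in at about 30 s with the arm clear at 274 mm.

**Depth:** Each press ended on a hard stop at 50 to 64 N. The tops were at 44.7 mm (caliper), 45.8 mm (clamp) and 49.8 mm (boss head). Fully home they would be at 45, 46 and 50 mm.

**Position:** In the last camera view the fitted positions were within about 1.2 mm of the measured seats. Fitted angles were about 0.8° off for the caliper, 0.7° for the clamp and 1.6° for the boss head. The limits are 3 mm and about 3.4°.

**What was weak or not checked:**
- Edge residuals in that last fit reached 2.2 mm for the clamp and 1.7 mm for the caliper, because piece and cutout edges overlap. The angles above are therefore only rough.
- The final picture could not be viewed, as the 12-picture limit was reached, so the last check rests on the numbers alone.
- I inferred that the pieces are level from the hard stops on the flat floors. I did not measure it.
- I did not measure the beaker, dropper bottle and dish again. Planned paths kept clear of them, and the force readings on the carrying moves stayed small.

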